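# Proof-pull a glued glass strip to the set mark

### The job

Two small spring pull testers stand on the bench: one has a glued white glass test strip mounted between its jaws, the other has an empty gap there. On the tester with the strip, pull the D-shaped handle straight out until its pointer is level with the upright fin of the rider beside the scale, hold it steady there for two seconds, then ease it all the way back in without letting it snap, and let go. Leave the empty tester alone.

Things in the scene. Friction and masses are not known exactly. Their poses are not given: they have to be found in the camera images.
- strip_slide (a joint): Draw slide of the tester with the glass strip, in m: 0 = home (fully in), grows as the handle is pulled out, stop at 0.110. A spring draws it home (2 N at 0, 12 N at 0.100); let go over 10 mm out, it snaps back. Tester: fixed grey bed 425 x 130 x 10 mm; on it D-handle, steel barrel (top at z = 0.075), white strip 44 mm wide, 48 mm bare, then clamp with black knob (top z = 0.089).
- strip_bar (a point): Middle of the D-handle's black grip bar, on its axis, 55 mm above the table. Bar level, 14 mm thick, 86 mm long along y; in front free, behind (+x) an open bay 50 mm long, 66 mm wide between side rods; bed 38 mm below it. x points towards the barrel (pull along -x), z up. The pointer, a thin blade 52 mm to +y, is in line with the bar's axis. Moves with the slide.
- strip_rider (a point): Top of the upright fin (3 mm thick) of the rider, a small dark steel block on the bed just outside the ticked scale rail of that tester; 62 mm to the +y side of the draw line, 56 mm above the table. Axes as strip_bar. Fixed, 40 to 95 mm in front (-x) of the bar at home: pull until the bar's axis (and pointer) is level with it along x.
- spare_slide (a joint): The same slide, in m, of the other tester, identical but with no strip between barrel and clamp and its own rider set elsewhere. 0 = home. To be left alone.

How it is judged:
By the outcome, as a careful person would: the job done as asked, in the order asked, and still so for the second after the job is handed in, with the robot touching nothing.
It also fails if it takes over 38 s, if anything falls off the work surface, if the arm or the gripper's body presses on something with over 40 N, if the wrist force passes 120 N, or if a joint passes its speed limit or range.

### The arm

A 6-joint arm with a two-finger parallel gripper is mounted at the origin on the work surface; the furniture and walls round the work are solid. World frame = base frame: x ahead of the robot, y to its left, z up, the work surface at z = 0. Lengths are in m, angles in degrees, forces in N, time in s.
With the tool pointing down it reaches from about 0.35 to 0.975 m from the base axis. Payload 17.4 kg.
Tool frame: the origin (TCP) lies midway between the tips of the shut fingers; the grasp point (between the pads) lies 19 mm behind it (grip_depth is the distance from the TCP to the grasp point, in m); z points along the fingers, y is the line along which they close (so a half turn about z gives the same grasp; the last joint's range is limited). The gripper opens to 85 mm and grips with 20 to 120 N. Pads are 22 mm wide; open, the fingers measure 114 mm over their backs; the gripper's body (76 mm by 85 mm) begins 54 mm behind the grasp point. The pads swing forward as they close: fully open they stand 13 mm farther back than shut.
Start: joints at [74.611, 6.646, 82.598, -0, 90.757, -2.166], TCP at [0.154, 0.657, 0.209] pointing down, gripper open.
Joint ranges: [-162.19, 162.19], [-47.58, 125.68], [4.15, 143.07], [-65.23, 245.23], [0.69, 171.88], [-170.13, 170.13]. Speed limits (degrees/s): [108.29, 108.29, 127.2, 180, 180, 180].

### API

Orientations are given as [roll, pitch, yaw] about the fixed x, y, z axes, in that order (R = Rz(yaw) Ry(pitch) Rx(roll)).
In Python, from plant import * gives the robot as it stands.
- The arm moves only by the tool send_rows, never from a script. Its argument "commands" is text: rows parted by semicolons, each of 5 numbers parted by spaces: the shift along the tool's x, y, z in mm, then the turn about the tool's z in rad, then the gripper's target within -1 to 1 (fully open at 1, half-way at 0, shut at -1). In form: dx dy dz turn hand; .... A call has 1 to 20 rows; each row is the pose to reach, as a shift and turn from the pose commanded when the call began, along the tool's axes at that moment; what a row does not reach only later rows make up. A row lasts 1/8 s, in which the tool goes at most 62.5 mm and 10.7 degrees, less where a joint would pass 70% of its speed; a pose out of reach is approached as far as the arm can. A call with a gripper value outside its range is refused whole. The fingers move at their own pace and stop on an object; "squeeze" is the grip in N (left out, the last holds). Time passes only in rows, so rows that repeat a pose let the fingers close. It gives the time, the measured TCP pose, the force, the opening and the grip force at its end, in the units of the state.
- state(): the state, without advancing time (a new reading comes with each control period).
- camera(name): name is "scene" or "top" or "wrist"; returns a dict with "color" (420x560x3 uint8, red, green, blue), "depth" (420x560 float32, m along the optical axis (not along the pixel's ray), 0 where there is no reading), "fx", "fy", "cx", "cy" (pixels), "world_from_camera" (4x4, takes a point from camera to world coordinates). Camera axes: x right, y down, z forward; pixel columns grow to the right and rows downward; lengths in m; the calibration is good to about 2 mm. A picture is of the moment at which its call begins.
- close_job(): hands the job in; it is judged then, once.
The state is a dict: "t": time; "joints": joint angles; "qd": joint speeds; "joint_efforts": joint torques, N m; "position": TCP position; "tcp_rot": TCP orientation; "wrist_force": force on the tool from outside, world axes, zero at the start; "torque": the same for the moment, N m; "width": finger opening in m; "gripper_force": force on a finger pad.
Only numpy, scipy, OpenCV 4.12 (cv2) and the standard library are available. Lean on these libraries where they do the work, as an engineer would, in place of code of your own. Each camera call takes 0.05 s, during which the arm holds its last target. There are 200 camera calls.

## Working session

There is one attempt and no reset: what is moved stays moved. The work goes in short steps, Python scripts to look and compute and a tool call to move; the robot and the scene stay as the last step left them, time stands still between calls to the robot, and variables do not carry over. Pictures are saved under pics/ and viewed, at most 10 in all, crops included, and the job is handed in when it is done.

Besides the shell and the picture viewer there is one more tool, called after ">>>" as name(argument=value, ...), one argument or row to a line, values as JSON. send_rows: Moves the arm, as the interface text tells. Its arguments: {"type":"object","properties":{"commands":{"type":"string"},"squeeze":{"type":"number"}},"required":["commands"]}

```bash
mkdir -p pics
python3 - <<'E'
from plant import *
import cv2,numpy as np
for n in("top","scene"):
    c=camera(n); np.savez(n+".npz",**c)
    cv2.imwrite(f"pics/{n}.png",c["color"][:,:,::-1])
    print(n,c["world_from_camera"].round(3).tolist(),c["fx"],c["cx"],c["cy"])
print(state())
E
```

```text
top [[-0.028, -0.984, 0.175, 0.257], [-1.0, 0.028, -0.004, 0.016], [-0.001, -0.175, -0.985, 1.41], [0.0, 0.0, 0.0, 1.0]] 535.0231954657697 276.9278051373872 203.64022120595908
scene [[0.716, -0.379, 0.587, -0.034], [-0.698, -0.391, 0.6, -0.511], [0.002, -0.839, -0.544, 0.545], [0.0, 0.0, 0.0, 1.0]] 388.6260185111842 281.24600495444975 212.7976531173459
{'t': 0.1, 'joints': array([ 7.46092783e+01,  6.67103392e+00,  8.26340447e+01,  6.98454381e-04,
        9.07569423e+01, -2.16655759e+00]), 'qd': array([ 0.00616246, -0.09726635,  0.0950837 , -0.05244383, -0.03185776,
        0.02627877]), 'joint_efforts': array([ 1.80657211e-03, -7.33654976e+01, -6.33800983e+01,  5.74420119e-05,
        5.16825006e-03,  7.62698448e-06]), 'position': array([0.15437186, 0.65689391, 0.208617  ]), 'tcp_rot': array([-1.79938050e+02, -3.04257857e-03,  1.66775843e+02]), 'wrist_force': array([-1.25045942, -0.54270347, -0.18695734]), 'torque': array([-0.02128256, -0.04366633,  0.05839358]), 'gripper_force': 0.0, 'width': 0.08526775680542903}
```

View pics/top.png

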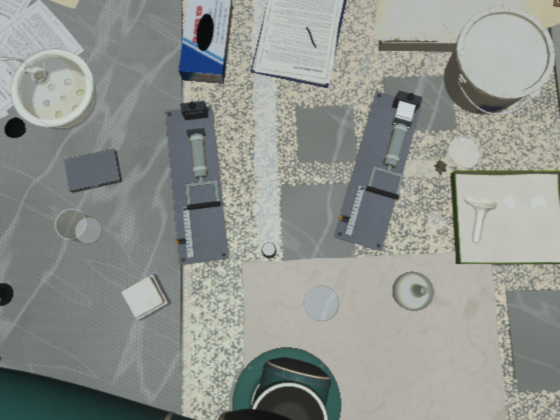

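View pics/scene.png

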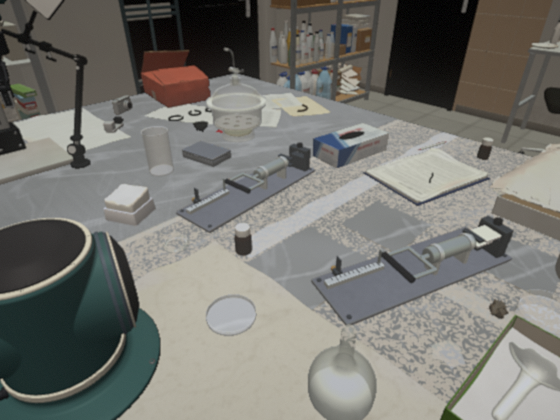

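The strip tester is the right-hand one: the white strip is at (405,112) in the top view, the black bar near (383,196), and the rider near (340,215). Next I'll measure it closer up.

```bash
cat > h.py <<'E'
import numpy as np,cv2
def ray(c,u,v,z):
    T=c["world_from_camera"];d=T[:3,:3]@np.array([(u-c["cx"])/c["fx"],(v-c["cy"])/c["fy"],1]);o=T[:3,3]
    return o+d*(z-o[2])/d[2]
E
python3 - <<'E'
from h import *
c=np.load("top.npz");im=c["color"][:,:,::-1]
cv2.imwrite("pics/crop.png",cv2.resize(im[85:255,325:430],None,fx=3.5,fy=3.5,interpolation=cv2.INTER_CUBIC))
g=im.max(2).astype(int)
m=((g<45)*255).astype(np.uint8);m[:170]=0;m[215:]=0;m[:,:355]=0;m[:,410:]=0
n,l,s,ct=cv2.connectedComponentsWithStats(m)
for i in range(1,n):
    if s[i,4]>15:
        p=np.argwhere(l==i)[:,::-1].astype(np.float32);r=cv2.minAreaRect(p);b=cv2.boxPoints(r)
        print(s[i],r,ray(c,*r[0],.06).round(4)); print([ray(c,*q,.06).round(4).tolist() for q in b])
E
```

```text
[367 187  31  12 121] ((382.01885986328125, 192.4339599609375), (31.318206787109375, 3.846095323562622), 15.945395469665527) [ 0.5183 -0.2614  0.06  ]
[[0.5259, -0.2217, 0.06], [0.5355, -0.225, 0.06], [0.5108, -0.3011, 0.06], [0.5012, -0.2977, 0.06]]
```

View pics/crop.png

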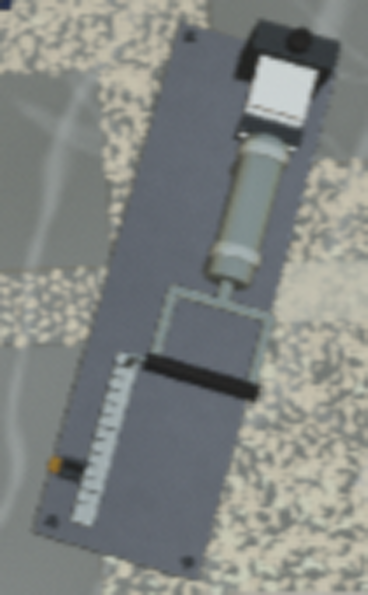

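Run:
```python
from h import *
from plant import state
from scipy.spatial.transform import Rotation as R
c=np.load("top.npz")
f=lambda x,y,z:ray(c,x/3.5+325-.35,y/3.5+85-.35,z)
a,b=f(182,28,.01),f(35,530,.01);a2,b2=f(328,75,.01),f(197,577,.01)
for p,q in((a,b),(a2,b2)):print(p.round(3),q.round(3),np.degrees(np.arctan2(*(p-q)[1::-1])))
print("fin",f(72,467,.056).round(4))
th=np.radians(-17);ex=np.array([np.cos(th),np.sin(th),0])
s=state();M=R.from_euler('xyz',s["tcp_rot"],degrees=True).as_matrix()
bar=np.array([.5183,-.2614,.06])
for t in((.46,.3,.21),np.r_[(bar-.03*ex)[:2],.23]):print((M.T@(np.array(t)-s["position"])*1000).round(1))
```

```text
[ 0.809 -0.274  0.01 ] [ 0.415 -0.14   0.01 ] -18.840575335528396
[ 0.767 -0.387  0.01 ] [ 0.376 -0.259  0.01 ] -18.03022028543585
fin [ 0.4549 -0.164   0.056 ]
[-379.2 -277.5   -1.1]
[-534.4 -808.7  -20.5]
```

>>> send_rows(
  commands="-60 -45 0 0.1 1;-120 -90 0 0.25 1;-180 -135 0 0.4 1;-240 -175 0 0.55 1;-300 -220 0 0.7 1;-350 -265 -5 0.85 1;-385 -315 -5 1.0 1;-415 -370 -5 1.15 1;-435 -425 -10 1.3 1;-455 -480 -10 1.45 1;-470 -535 -10 1.55 1;-485 -595 -15 1.66 0.2;-500 -655 -20 1.66 0.2;-515 -715 -20 1.66 0.2;-525 -765 -20 1.66 0.2;-534 -809 -20 1.66 0.2;-534 -809 -20 1.66 0.2;-534 -809 -20 1.66 0.2;-534 -809 -20 1.66 0.2",
)

```text
t: 2.48
position: [0.4894, -0.2514, 0.2294]
tcp_rot: [-180.0, -0.0, 71.7]
wrist_force: [-0.2, 0.4, -0.8]
width: 0.0515
gripper_force: 0.0
```

Run:
```python
from plant import *
import cv2,numpy as np
c=camera("wrist"); np.savez("w1.npz",**c)
cv2.imwrite("pics/w1.png",c["color"][:,:,::-1])
s=state();print({k:s[k] for k in("t","position","tcp_rot","width","wrist_force","joints")})
```

```text
{'t': 2.525, 'position': array([ 0.48944552, -0.25127546,  0.22944355]), 'tcp_rot': array([ 1.79986111e+02, -8.08117057e-03,  7.17514014e+01]), 'width': 0.05135651784645132, 'wrist_force': array([ 0.62169604, -0.3507651 ,  0.77947   ]), 'joints': array([-2.98380240e+01, -9.27430694e+00,  9.63958386e+01,  1.07201282e-02,
        9.28664858e+01, -1.15888871e+01])}
```

View pics/w1.png

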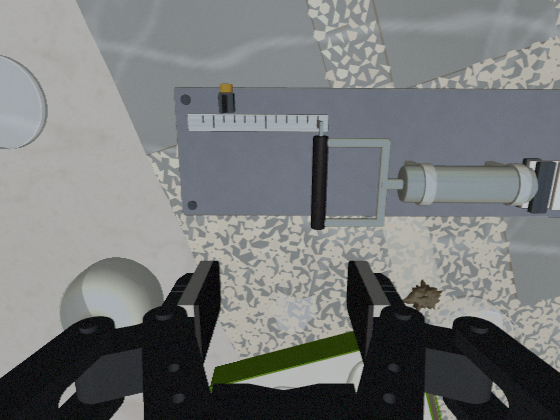

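The wrist view shows the bar from (320,136) to (318,229), the pointer at (321,125), and the rider near (227,102) with an orange cap. I'll zoom in on the rider.

Run:
```python
from h import *
c=np.load("w1.npz");im=c["color"][:,:,::-1];print(c["fx"],c["world_from_camera"].round(3).tolist())
cv2.imwrite("pics/w1c.png",cv2.resize(im[78:140,205:335],None,fx=6,fy=6,interpolation=cv2.INTER_CUBIC))
g=im.max(2)
def box(x0,x1,y0,y1,th=45):
    m=np.zeros(g.shape,np.uint8);m[y0:y1,x0:x1]=(g[y0:y1,x0:x1]<th)*255
    n,l,s,_=cv2.connectedComponentsWithStats(m);i=1+s[1:,4].argmax()
    p=np.argwhere(l==i)[:,::-1].astype(np.float32);return cv2.minAreaRect(p)
r=box(295,345,130,240);print(r,ray(c,*r[0],.06),ray(c,*r[0],.055))
q=[ray(c,*x,.06) for x in cv2.boxPoints(r)];print(np.round(q,4))
d=c["depth"];print(d[90:112:2,218:238:2].round(3))
# bed edges angle
P=[ray(c,u,v,.01) for u,v in((180,87.5),(550,88),(185,215.5),(550,217))]
for a,b in((0,1),(2,3)):print(np.degrees(np.arctan2(*(P[b]-P[a])[1::-1])))
```

```text
378.54720565197164 [[0.95, -0.301, -0.086, 0.51], [-0.313, -0.914, -0.26, -0.185], [-0.0, 0.274, -0.962, 0.393], [0.0, 0.0, 0.0, 1.0]]
((318.7102355957031, 182.40380859375), (14.543081283569336, 93.3238525390625), 1.9749339818954468) [ 0.51864793 -0.25989407  0.06      ] [ 0.51877851 -0.26102098  0.055     ]
[[ 0.4982 -0.2993  0.06  ]
 [ 0.5259 -0.2188  0.06  ]
 [ 0.5377 -0.2231  0.06  ]
 [ 0.5109 -0.304   0.06  ]]
[[0.366 0.357 0.354 0.354 0.355 0.355 0.355 0.359 0.366 0.367]
 [0.366 0.366 0.355 0.356 0.355 0.355 0.355 0.359 0.365 0.366]
 [0.355 0.323 0.331 0.355 0.354 0.353 0.355 0.354 0.362 0.367]
 [0.367 0.324 0.324 0.337 0.348 0.354 0.354 0.354 0.363 0.367]
 [0.    0.323 0.326 0.336 0.349 0.355 0.354 0.356 0.362 0.369]
 [0.369 0.326 0.327 0.337 0.349 0.356 0.356 0.355 0.363 0.369]
 [0.368 0.327 0.326 0.337 0.35  0.355 0.356 0.355 0.363 0.369]
 [0.369 0.326 0.327 0.337 0.348 0.356 0.356 0.356 0.363 0.369]
 [0.37  0.325 0.326 0.336 0.348 0.357 0.356 0.357 0.363 0.369]
 [0.372 0.325 0.327 0.337 0.35  0.357 0.357 0.357 0.362 0.37 ]
 [0.37  0.327 0.327 0.336 0.348 0.358 0.357 0.358 0.363 0.371]]
-18.28615866314169
-18.455236616002622
```

View pics/w1c.png

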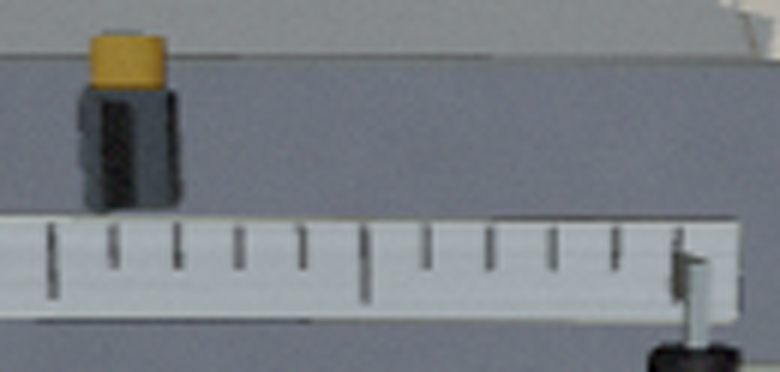

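Run:
```python
from h import *
from plant import state
from scipy.spatial.transform import Rotation as R
c=np.load("w1.npz")
th=np.radians(-18.35);ex=np.array([np.cos(th),np.sin(th),0]);ey=np.array([-ex[1],ex[0],0])
fin=ray(c,220.0,102,.056);bar=ray(c,318.7,182.4,.057)
ptr=[ray(c,205+699/6-.4,78+300/6,z) for z in(.05,.056)]
for n,p in(("fin",fin),("p50",ptr[0]),("p56",ptr[1])):print(n,p,(p-bar)@ex*1e3,(p-bar)@ey*1e3)
s=state();M=R.from_euler('xyz',s["tcp_rot"],degrees=True).as_matrix()
print((M.T@(np.r_[bar[:2],.037]-s["position"])*1000).round(1),bar, M.round(3).tolist())
```

```text
fin [ 0.45866642 -0.16723384  0.056     ] -86.38077217515385 69.67874382533462
p50 [ 0.53509116 -0.21571834  0.05      ] 1.4217882182360544 47.719723564762184
p56 [ 0.53465153 -0.21517782  0.056     ] 0.8343435178357651 48.094360793694825
[  0.3  30.7 192.5] [ 0.5187185  -0.26056396  0.057     ] [[0.313, 0.95, 0.0], [0.95, -0.313, 0.0], [0.0, 0.0, -1.0]]
```

>>> send_rows(
  commands="0 20 40 0 0;0 31 90 0 0;0 31 130 0 0;0 31 155 0 0;0 31 175 0 0;0 31 187 0 0;0 31 192 0 0;0 31 192 0 0;0 31 192 0 0",
  squeeze=40,
)

```text
t: 3.65
position: [0.519, -0.2626, 0.0381]
tcp_rot: [179.9, 0.0, 71.7]
wrist_force: [0.1, 0.7, -0.6]
width: 0.0426
gripper_force: 0.0
```

>>> send_rows(
  commands="0 0 0 0 -0.5;0 0 0 0 -0.7;0 0 0 0 -1;0 0 0 0 -1;0 0 0 0 -1;0 0 0 0 -1",
  squeeze=40,
)

```text
t: 4.4
position: [0.5202, -0.2632, 0.0397]
tcp_rot: [179.7, 0.0, 71.7]
wrist_force: [1.3, -0.7, 15.4]
width: -0.0004
gripper_force: 7.6
```

Run:
```python
from plant import *
import cv2,numpy as np
c=camera("wrist"); np.savez("w2.npz",**c)
cv2.imwrite("pics/w2.png",c["color"][:,:,::-1])
s=state();print({k:s[k] for k in("t","position","tcp_rot","width","wrist_force","gripper_force")})
```

```text
{'t': 4.45, 'position': array([ 0.52021229, -0.26316861,  0.03972939]), 'tcp_rot': array([1.79736536e+02, 4.28560617e-02, 7.16657818e+01]), 'width': 0.0001416956873665613, 'wrist_force': array([ 1.8703458 , -1.14032408, 15.24951926]), 'gripper_force': 7.624889239668846}
```

View pics/w2.png

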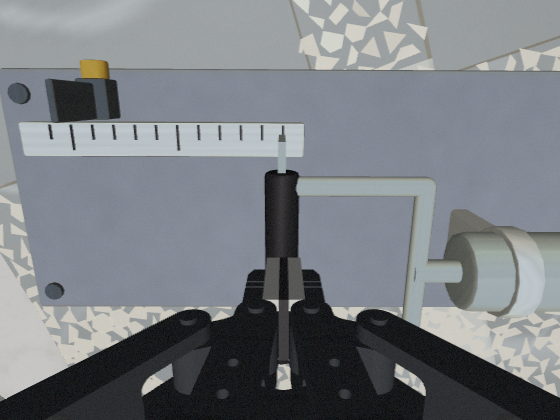

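The fingers have shut fully (width 0) with 15 N upward on them, so the bar isn't between the pads. I'll check the heights with the depth image before moving on.

Run:
```python
from h import *
from plant import state
c=np.load("w2.npz");T=c["world_from_camera"];d=c["depth"]
s=state()
def pr(p):
    q=np.linalg.inv(T)@np.r_[p,1];return (c["fx"]*q[0]/q[2]+c["cx"],c["fy"]*q[1]/q[2]+c["cy"],q[2])
print("tcp px",pr(s["position"]),"grasp",pr(s["position"]+[0,0,.019]))
for u,v in((283,180),(283,200),(283,230),(283,250),(274,262),(292,262),(274,280),(292,300),(275,340),(350,187),(420,240),(282,150),(340,240),(282,375)):
    z=d[v,u];p=T@np.r_[(u-c["cx"])/c["fx"]*z,(v-c["cy"])/c["fy"]*z,z,1];print(u,v,z.round(4),p[:3].round(4))
```

```text
tcp px (np.float64(286.06764340203983), np.float64(258.0657564749382), np.float64(0.17664749136465208)) grasp (np.float64(286.5941868064717), np.float64(276.0233375182778), np.float64(0.1583778789365836))
283 180 0.1445 [ 0.5318 -0.2234  0.0614]
283 200 0.1472 [ 0.5292 -0.231   0.0608]
283 230 0.1493 [ 0.5255 -0.2423  0.062 ]
283 250 0.1528 [ 0.5227 -0.2508  0.0609]
274 262 0.144 [ 0.5191 -0.2507  0.0704]
292 262 0.1447 [ 0.5255 -0.2531  0.0698]
274 280 0.1309 [ 0.5191 -0.2514  0.0842]
292 300 0.0 [ 0.5402 -0.1962  0.2035]
275 340 0.1092 [ 0.5176 -0.2582  0.1087]
350 187 0.1494 [ 0.5557 -0.2352  0.0574]
420 240 0.1543 [ 0.5768 -0.2651  0.0587]
282 150 0.1449 [ 0.5348 -0.2129  0.0578]
340 240 0.206 [ 0.5477 -0.2745  0.0099]
282 375 0.2456 [ 0.4869 -0.3577 -0.0034]
```

Run:
```python
from h import *
im=np.load("w2.npz")["color"][:,:,::-1]
cv2.imwrite("pics/w2c.png",cv2.resize(np.clip(im[160:400,200:370].astype(float)*1.8+10,0,255).astype(np.uint8),None,fx=2.5,fy=2.5,interpolation=cv2.INTER_CUBIC))
```

```text
(no output)
```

View pics/w2c.png

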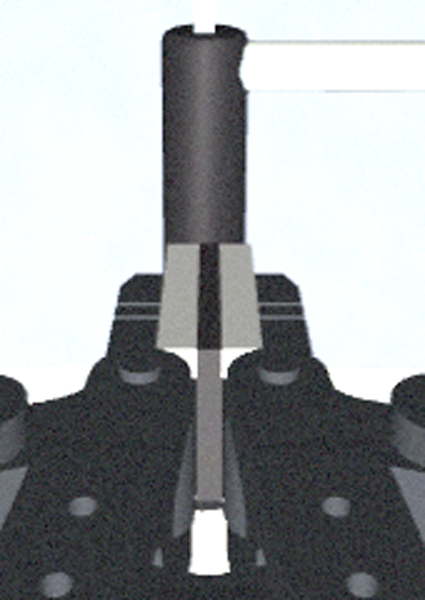

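Run:
```python
from h import *
from scipy.spatial.transform import Rotation as R
c=np.load("w1.npz");T=c["world_from_camera"];d=c["depth"]
M=R.from_euler('xyz',[179.986,-.008,71.75],degrees=True).as_matrix();tcp=np.array([.48945,-.25128,.22944])
for u,v in((205,266),(210,264),(214,270),(218,264),(352,264),(360,266),(365,270),(205,290),(200,310),(365,300),(215,290)):
    z=d[v,u];p=T@np.r_[(u-c["cx"])/c["fx"]*z,(v-c["cy"])/c["fy"]*z,z,1];print(u,v,z.round(4),(M.T@(p[:3]-tcp)*1000).round(1))
# same for w2
c=np.load("w2.npz");T=c["world_from_camera"];d=c["depth"]
M=R.from_euler('xyz',[179.736,.043,71.67],degrees=True).as_matrix();tcp=np.array([.52021,-.26317,.03973])
print("cam in tool w2",(M.T@(T[:3,3]-tcp)*1000).round(1))
for u,v in((272,258),(272,262),(292,262),(274,280),(275,290),(255,280),(283,250),(283,180)):
    z=d[v,u];p=T@np.r_[(u-c["cx"])/c["fx"]*z,(v-c["cy"])/c["fy"]*z,z,1];print(u,v,z.round(4),(M.T@(p[:3]-tcp)*1000).round(1))
```

```text
205 266 0.1404 [ 11.3 -30.4 -34.3]
210 264 0.144 [ 10.6 -29.2 -30.8]
214 270 0.1398 [ 10.1 -26.9 -35.3]
218 264 0.1477 [  9.  -26.8 -27.4]
352 264 0.1425 [ 11.2  24.6 -32.2]
360 266 0.1404 [ 11.4  27.1 -34.4]
365 270 0.1375 [ 11.2  28.4 -37.4]
205 290 0.123 [ 11.  -26.7 -52.5]
200 310 0.1161 [  8.4 -26.8 -60.4]
365 300 0.1193 [  9.8  24.5 -56.7]
215 290 0.1419 [  2.  -26.9 -35.4]
cam in tool w2 [  69.7   -1.4 -163.8]
272 258 0.1478 [ 11.4  -5.7 -26.7]
272 262 0.1441 [ 11.4  -5.6 -30.6]
292 262 0.1447 [ 11.2   2.  -30. ]
274 280 0.1309 [ 10.8  -4.5 -44.5]
275 290 0.1229 [ 11.2  -4.  -52.7]
255 280 0.1378 [  7.6 -11.6 -38.2]
283 250 0.1528 [ 12.5  -1.4 -21.2]
283 180 0.1445 [ 41.4  -1.4 -21.7]
```

The depth image shows the real fingertips are about 22 mm short of the reported TCP, so they closed on top of the bar. I'll open them, go down about 22 mm more (still clear of the bed), and grip again.

>>> send_rows(
  commands="0 0 -4 0 0;0 0 -4 0 0;0 0 -4 0 0;0 0 -4 0 0;0 0 5 0 0;0 0 13 0 0;0 -1 19 0 0;0 -1 21 0 0;0 -1 21 0 0",
)

```text
t: 5.58
position: [0.5177, -0.262, 0.0162]
tcp_rot: [-180.0, -0.0, 71.7]
wrist_force: [-0.3, 0.3, 0.0]
width: 0.0427
gripper_force: 0.0
```

>>> send_rows(
  commands="0 0 0 0 -0.5;0 0 0 0 -0.7;0 0 0 0 -1;0 0 0 0 -1;0 0 0 0 -1",
  squeeze=40,
)

```text
t: 6.2
position: [0.518, -0.2622, 0.0167]
tcp_rot: [179.9, 0.0, 71.7]
wrist_force: [1.7, 0.4, 5.5]
width: 0.0125
gripper_force: 39.2
```

>>> send_rows(
  commands="0 -2 0 0 -1;0 -6 0 0 -1;0 -12 0 0 -1;0 -19 0 0 -1;0 -26 0 0 -1;0 -33 0 0 -1;0 -40 0 0 -1;0 -47 0 0 -1;0 -54 0 0 -1;0 -61 0 0 -1;0 -67 0 0 -1;0 -73 0 0 -1;0 -77 0 0 -1;0 -80 0 0 -1;0 -82 0 0 -1;0 -82 0 0 -1;0 -82 0 0 -1",
  squeeze=50,
)

```text
t: 8.32
position: [0.4409, -0.2362, 0.0168]
tcp_rot: [179.9, -0.0, 71.7]
wrist_force: [9.9, 0.2, 2.2]
width: 0.012
gripper_force: 48.7
```

Run:
```python
from plant import *
from h import *
c=camera("wrist"); np.savez("w3.npz",**c)
im=c["color"][:,:,::-1]
cv2.imwrite("pics/w3.png",cv2.resize(im[20:220,180:380],None,fx=3,fy=3,interpolation=cv2.INTER_CUBIC))
s=state();print({k:s[k] for k in("t","position","tcp_rot","width","wrist_force","gripper_force")},c["cx"])
```

```text
{'t': 8.375, 'position': array([ 0.44086386, -0.23624095,  0.01681116]), 'tcp_rot': array([ 1.79855106e+02, -2.91016092e-02,  7.16684379e+01]), 'width': 0.012260822292337775, 'wrist_force': array([9.44368298, 0.30509827, 1.6694862 ]), 'gripper_force': 48.6883270740509} 283.23895860796137
```

View pics/w3.png

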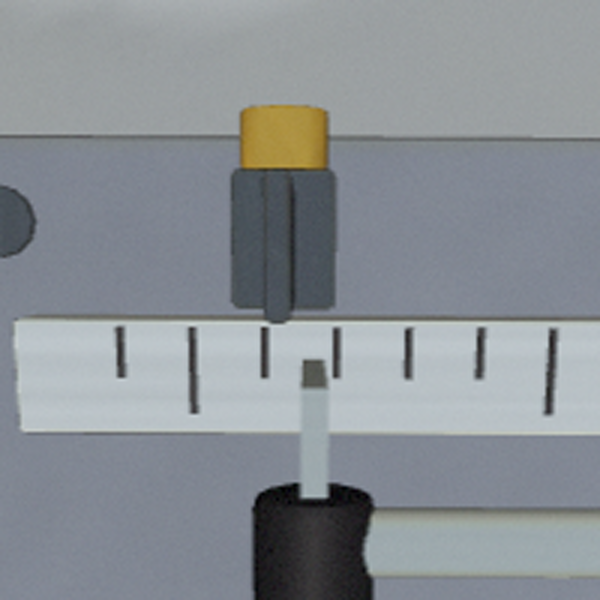

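Close-up while pulled: the fin is at crop x≈278 (px 272.3) and the pointer at ≈314 (px 284.3), so a few mm remain.

Run:
```python
from h import *
c=np.load("w3.npz");th=np.radians(-18.35);ex=np.array([np.cos(th),np.sin(th),0])
U=lambda x,y:(180+x/3-.33,20+y/3-.33)
fin=ray(c,*U(278,225),.056);fin2=ray(c,*U(277.5,310),.056)
for z in(.050,.055,.06):
  p=ray(c,*U(314,375),z);print(z,(p-fin)@ex*1e3,(p-fin2)@ex*1e3)
b=ray(c,*U(313.5,560),.06);print((b-fin)@ex*1e3)
```

```text
0.05 3.8467163705336427 3.9567029246203336
0.055 3.819423538625156 3.9294100927118465
0.06 3.7921307067167134 3.9021172608034047
3.781122461089412
```

>>> send_rows(
  commands="0 -2 0 0 -1;0 -3 0 0 -1;0 -3.9 0 0 -1;0 -3.9 0 0 -1;0 -3.9 0 0 -1;0 -3.9 0 0 -1",
)

```text
t: 9.12
position: [0.4372, -0.235, 0.0168]
tcp_rot: [179.9, -0.0, 71.7]
wrist_force: [10.8, 0.5, 1.3]
width: 0.0122
gripper_force: 48.7
```

Run:
```python
from plant import *
from h import *
c=camera("wrist"); im=c["color"][:,:,::-1]
cv2.imwrite("pics/w4.png",cv2.resize(im[20:220,180:380],None,fx=3,fy=3,interpolation=cv2.INTER_CUBIC))
s=state();print({k:s[k] for k in("t","position","qd","width","wrist_force","gripper_force")})
```

```text
{'t': 9.175, 'position': array([ 0.43720431, -0.23504351,  0.01680181]), 'qd': array([ 0.06273602, -0.00221157,  0.05797868,  0.02108635, -0.11467609,
       -0.0200489 ]), 'width': 0.012121843931286898, 'wrist_force': array([11.48335412,  1.32441545,  0.44412069]), 'gripper_force': 48.70487093925476}
```

View pics/w4.png

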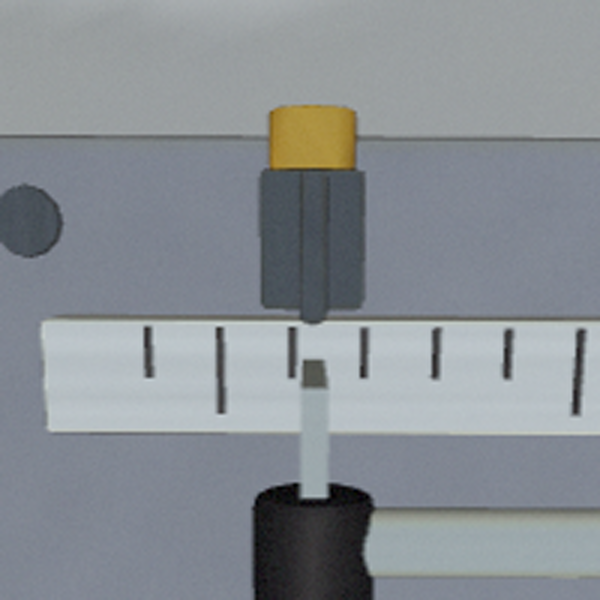

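Pointer and fin line up (both at crop x≈314). Hold for 2.5 s, then ease back.

>>> send_rows(
  commands="0 0 0 0 -1;0 0 0 0 -1;0 0 0 0 -1;0 0 0 0 -1;0 0 0 0 -1;0 0 0 0 -1;0 0 0 0 -1;0 0 0 0 -1;0 0 0 0 -1;0 0 0 0 -1;0 0 0 0 -1;0 0 0 0 -1;0 0 0 0 -1;0 0 0 0 -1;0 0 0 0 -1;0 0 0 0 -1;0 0 0 0 -1;0 0 0 0 -1;0 0 0 0 -1;0 0 0 0 -1",
)

```text
t: 11.68
position: [0.4372, -0.235, 0.0168]
tcp_rot: [179.8, -0.0, 71.7]
wrist_force: [11.0, 0.4, 2.1]
width: 0.0122
gripper_force: 48.7
```

>>> send_rows(
  commands="0 1 0 0 -1;0 3 0 0 -1;0 6 0 0 -1;0 10 0 0 -1;0 15 0 0 -1;0 20 0 0 -1;0 25 0 0 -1;0 30 0 0 -1;0 35 0 0 -1;0 40 0 0 -1;0 45 0 0 -1;0 50 0 0 -1;0 55 0 0 -1;0 60 0 0 -1;0 65 0 0 -1;0 70 0 0 -1;0 74 0 0 -1;0 77 0 0 -1;0 80 0 0 -1;0 82 0 0 -1",
)

```text
t: 14.18
position: [0.5144, -0.2609, 0.0167]
tcp_rot: [180.0, 0.0, 71.7]
wrist_force: [1.9, -0.6, 6.8]
width: 0.0122
gripper_force: 49.3
```

>>> send_rows(
  commands="0 1 0 0 -1;0 2 0 0 -1;0 3 0 0 -1;0 3.9 0 0 -1;0 4.2 0 0 -1;0 4.2 0 0 -1;0 4.2 0 0 -1",
)

```text
t: 15.05
position: [0.5182, -0.2623, 0.0167]
tcp_rot: [180.0, 0.0, 71.7]
wrist_force: [3.1, -0.5, 7.3]
width: 0.0123
gripper_force: 49.3
```

>>> send_rows(
  commands="0 0.5 0 0 -1;0 1 0 0 -1;0 1.5 0 0 -1;0 1.5 0 0 -1",
)

```text
t: 15.55
position: [0.5197, -0.2627, 0.0168]
tcp_rot: [180.0, 0.0, 71.7]
wrist_force: [2.7, -0.7, 6.5]
width: 0.0123
gripper_force: 49.3
```

Still a spring pull of about 2.7 N, so I'll keep going in small steps until the stop shows.

>>> send_rows(
  commands="0 0.5 0 0 -1;0 1 0 0 -1;0 1.5 0 0 -1;0 1.5 0 0 -1",
)

```text
t: 16.05
position: [0.5199, -0.2628, 0.0167]
tcp_rot: [-179.9, 0.0, 71.7]
wrist_force: [-10.0, 4.7, 14.6]
width: 0.0124
gripper_force: 50.3
```

The stop is reached: the force has reversed and motion has stopped. Back off 1.2 mm to unload, release, then lift.

>>> send_rows(
  commands="0 -0.7 0 0 -1;0 -1.2 0 0 -1;0 -1.2 0 0 -0.4;0 -1.2 0 0 0;0 -1.2 0 0 0;0 -1.2 0 0 0;0 -1.2 0 0 0;0 -1.2 -10 0 0;0 -1.2 -30 0 0;0 -1.2 -60 0 0;0 -1.2 -100 0 0;0 -1.2 -150 0 0;0 -1.2 -180 0 0;0 -1.2 -180 0 0;0 -1.2 -180 0 0",
)

```text
t: 17.92
position: [0.5195, -0.2626, 0.1965]
tcp_rot: [180.0, 0.0, 71.7]
wrist_force: [0.5, -0.4, -0.5]
width: 0.043
gripper_force: 0.0
```

Run:
```python
from plant import *
from h import *
c=camera("wrist"); im=c["color"][:,:,::-1]
g=im.max(2);m=np.zeros(g.shape,np.uint8);m[90:250,200:360]=(g[90:250,200:360]<45)*255
n,l,s,_=cv2.connectedComponentsWithStats(m);i=1+s[1:,4].argmax()
r=cv2.minAreaRect(np.argwhere(l==i)[:,::-1].astype(np.float32));print(r,ray(c,*r[0],.057))
s=state();print(s["t"],s["position"],s["wrist_force"],s["width"])
```

```text
((283.4999694824219, 188.49996948242188), (14.999998092651367, 102.99998474121094), 0.0) [ 0.51911862 -0.26029135  0.057     ]
17.975 [ 0.51932324 -0.26252031  0.19581755] [-0.72398043  0.24902637 -0.41605628] 0.042390593979993445
```

The bar is back at its home position (0.519, -0.260) and the arm is clear.

```bash
python3 -c "
from plant import *
print(close_job())"
```

```text
the job is handed in; nothing more can be done
None
```

I pulled the strip tester until its pointer was level with the rider's fin, held it there for over 2.5 s, eased it fully home, let go and handed the job in; my first grip closed on top of the bar (about 15 N) and had to be redone, and the empty tester was left alone.

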